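# Close and latch the disc player's cover

## Robot

A 6-joint arm with a two-finger parallel gripper is mounted at the origin on the work surface. World frame = base frame: x ahead of the robot, y to its left, z up, the work surface at z = 0. Lengths are in m, angles in rad, forces in N, time in s.
With the tool pointing down it reaches from about 0.375 to 0.975 m from the base axis. Payload 3.8 kg.
Tool frame: the origin (TCP) lies midway between the tips of the shut fingers; the grasp point (between the pads) lies 19 mm behind it; z points along the fingers, y is the line along which they close (so a half turn about z gives the same grasp; the last joint's range is limited). The gripper opens to 85 mm and grips with 20 to 120 N. Pads are 22 mm wide; open, the fingers measure 114 mm over their backs; the gripper's body (76 mm by 85 mm) begins 54 mm behind the grasp point. The pads swing forward as they close: fully open they stand 13 mm farther back than shut.
Start: joints at [1.177, 0.264, 1.604, -0, 1.274, -0.037], TCP at [0.236, 0.632, 0.2] pointing down, gripper open.
Joint ranges: [-2.63, 2.63], [-0.94, 2.18], [0.31, 2.57], [-1.31, 4.45], [0, 2.66], [-2.55, 2.55]. Speed limits (rad/s): [2.57, 2.57, 3.14, 3.14, 3.14, 3.14].

## Interface

Orientations are given as a rotation vector (axis times angle).
In Python, from workcell import read_state, vision, ticket gives the robot as it stands. The module is installed in compiled form; this text tells all that it offers.
- The arm moves only by the tool jog_arm, never from a script. Its arguments are lists of equal length, an entry for each row: "turn": the turn, a rotation vector about the tool's x, y, z in rad, a list of three; "delta_pos": the shift along the tool's x, y, z in m, a list of three; "gripper": the finger opening in m, from 0 to 0.0854. In form: {"turn": [[rx, ry, rz], ...], "delta_pos": [[dx, dy, dz], ...], "gripper": [gripper, ...]}. A call has 1 to 20 rows; each row shifts and turns the commanded pose from where the row before left it, along the tool's axes as they then stand; what a row does not reach is not made up. A row lasts 1/12 s, in which the tool goes at most 41.7 mm and 7.16 degrees, less where a joint would pass 70% of its speed; a pose out of reach is approached as far as the arm can. A call with a gripper value outside its range is refused whole. The fingers move at their own pace and stop on an object; "grip_force" is the grip in N (left out, the last holds). Time passes only in rows, so rows that do not move let the fingers close. It gives the time, the measured TCP pose, the force, the opening and the grip force at its end, in the units of the state.
- read_state(): the state, without advancing time (a new reading comes with each control period).
- vision.read_camera(name): name is "side" or "top"; returns the picture (420x560x3 uint8, red, green, blue); there is no depth.
- vision.calibration(name): a dict with "vfov" (degrees; the focal length in pixels is half the picture's height over the tangent of half this angle, whatever the lens; pixels are square), "cx", "cy" (the principal point, pixels), "R" (3x3) and "t" (3): a world point X has camera coordinates R X + t. Camera axes: x right, y down, z forward; pixel columns grow to the right and rows downward; lengths in m; the calibration is good to about 2 mm. A picture is of the moment at which its call begins. calibration takes no time and is no camera call.
- ticket.finish_job(): hands the job in; it is judged then, once.
The state is a dict: "time": time; "q": joint angles; "joint_vel": joint speeds; "joint_torque": joint torques, N m; "tool_pos": TCP position; "tcp_rot": TCP orientation; "wrist_force": force on the tool from outside, world axes, zero at the start; "torque": the same for the moment, N m; "width": opening from 0.0 (shut) to 1.0 (fully open); "grip_force": force on a finger pad.
Only numpy, scipy, OpenCV 4.12 (cv2) and the standard library are available. Lean on these libraries where they do the work, as an engineer would, in place of code of your own. Each camera call takes 0.05 s, during which the arm holds its last target. There are 200 camera calls.

## Task

The disc player's dust cover was left standing open. Push it down gently until it just rests on its soft rubber stop and stays there, without slamming it or squashing the stop hard, and then turn the steel catch a full quarter turn so that its tongue lies over the cover's front edge. Leave everything else on the TV bench where it is.

Things in the scene. Friction and masses are not known exactly. Their poses are not given: they have to be found in the camera images.
- player: Flat aluminium disc player, fixed to the bench, 250 x 240 mm, deck 60 mm high. Origin on the bench, z up; +x points from its catch side to its hinge side (roughly away from the robot), y along its width. The housing spans x -145 to +105 mm and y -120 to +120 mm. A disc lies on the deck.
- cover_hinge (a point): Middle of the cover's hinge line, at (85, 0, 85) mm in the player's frame; the hinge line runs along the player's y. Axes as the player's.
- cover (a joint): Angle of the cover in rad: 0 = level, growing as it opens (starts 0.8 to 1.15). The hinge is stiff (friction 0.55 N m): the cover stays wherever it is left; 2 to 6 N square on its outer face near the front edge moves it down. It meets its stop somewhere between 0.03 and 0.135 rad, different each time, and does not go level.
- cover_panel: The cover: black plate 185 mm long from the hinge, 200 mm wide, 8 mm thick, about 0.3 kg. Origin at the hinge line, at mid thickness; its -x runs along the plate to the front edge, +z is its outer face (which looks up when closed, up and away from the robot when open).
- cover_edge (a point): Middle of the cover's front edge, on its outer face: (-185, 0, 4) mm in the cover panel's frame.
- stop_foot (a point): Origin on the deck at (-70, 78, 60) mm in the player's frame. A screw post rises here, with a soft rubber pad 13 mm wide that stops the cover's underside 155 mm from the hinge. The pad's top is 25.7 to 41.7 mm above the deck, different each time and not reported: feel for it. The pad gives 3 mm under 7.5 N, then is hard; never load it beyond 15 N.
- catch (a joint): Angle of the catch in rad: 0 = open, the tongue points to the player's +y, clear of the cover; grows as it is turned clockwise seen from above to its end stop at 1.571, where the tongue points to the player's +x over the cover's front edge. Starts at 0 to 0.3; friction 0.06 N m.
- catch_grip (a point): Middle of the catch's upright steel grip bar, on its axis, at (-120, 0, 137) mm in the player's frame. Bar 12 mm wide, 44 mm long (along this point's y, the way of the tongue), 28 mm high (123 to 151 mm above the bench). The tongue under it is 16 mm wide, reaches 39 mm from the axis, 117 to 123 mm above the bench, higher than the closed cover.
- remote: White TV remote lying flat, 165 x 44 x 18 mm, origin under its middle. Bystander.
- tumbler: Glass tumbler, 76 mm wide, 95 mm high, origin under its middle. Bystander.
- dish: Round steel key dish, 110 mm wide, 22 mm high, origin under its middle. Bystander.
- phone_stand: Dark silicone phone stand, 85 x 70 x 105 mm, origin under its middle. Bystander.
- bud_case: White earbud charging case lying flat, 60 x 50 x 25 mm, origin under its middle. Bystander.
- case0: Plastic game case on edge in a slot of the wooden rack, 190 x 15 x 135 mm, its top 145 mm above the bench, origin under its middle. Bystander.
- case1: Plastic game case on edge in a slot of the wooden rack, 190 x 15 x 135 mm, its top 145 mm above the bench, origin under its middle. Bystander.
- case2: Plastic game case on edge in a slot of the wooden rack, 190 x 15 x 135 mm, its top 145 mm above the bench, origin under its middle. Bystander.

How it is judged:
By the outcome, as a careful person would: the job done as asked, in the order asked, and still so for the second after the job is handed in, with the robot touching nothing.
It also fails if it takes over 58 s, if anything falls off the work surface, if the arm or the gripper's body presses on something with over 40 N, if the wrist force passes 120 N, or if a joint passes its speed limit or range.

## Working session

There is one attempt and no reset: what is moved stays moved. The work goes in short steps, Python scripts to look and compute and a tool call to move; the robot and the scene stay as the last step left them, time stands still between calls to the robot, and variables do not carry over. Pictures are saved under pics/ and viewed, at most 10 in all, crops included, and the job is handed in when it is done.

Besides the shell and the picture viewer there is one more tool, called after "Call:" in YAML: its name, and indented under it one key for each argument. jog_arm: Moves the arm, as the interface text tells. Its arguments: {"type":"object","properties":{"turn":{"type":"array","items":{"type":"array","items":{"type":"number"}}},"delta_pos":{"type":"array","items":{"type":"array","items":{"type":"number"}}},"gripper":{"type":"array","items":{"type":"number"}},"grip_force":{"type":"number"}},"required":["turn","delta_pos","gripper"]}

```bash
mkdir -p pics; python3 - <<'E'
from workcell import read_state, vision
import cv2,numpy as np
for n in("top","side"):
    cv2.imwrite(f"pics/{n}0.png",vision.read_camera(n)[:,:,::-1]); c=vision.calibration(n); print(n,c, -np.array(c["R"]).T@c["t"])
print(read_state())
E
```

```text
top {'vfov': 56.541000936053955, 'cx': 275.69124124162266, 'cy': 208.40730914644809, 'R': array([[ 0.01227561, -0.99990073,  0.00691667],
       [-0.99093383, -0.01309045, -0.1337116 ],
       [ 0.13378887, -0.00521257, -0.99099615]]), 't': array([0.05370788, 0.52514167, 1.23535235])} [0.35444496 0.06701625 1.29407547]
side {'vfov': 46.97994473590236, 'cx': 273.34348683506363, 'cy': 203.2367448099681, 'R': array([[ 9.78515575e-01, -2.06172772e-01, -2.40031988e-04],
       [-1.32449587e-01, -6.27725271e-01, -7.67084149e-01],
       [ 1.58001191e-01,  7.50635579e-01, -6.41546453e-01]]), 't': array([-0.50712999,  0.19413092,  1.29322216])} [ 0.31761651 -0.95343407  0.97845511]
{'time': 0.1, 'q': array([ 1.17709339e+00,  2.64668398e-01,  1.60527822e+00, -1.82005394e-05,
        1.27372692e+00, -3.69189420e-02]), 'joint_vel': array([-0.00110858, -0.00366368, -0.00355525,  0.00031719, -0.00237371,
       -0.00071471]), 'joint_torque': array([-2.75037173e-04, -5.16712189e+01, -3.68589771e+01, -4.93677385e-05,
        6.20633698e-03, -2.69823153e-05]), 'tool_pos': array([0.23548248, 0.63178707, 0.19867094]), 'tcp_rot': array([-0.55738277, -3.09131561,  0.00319857]), 'wrist_force': array([ 0.07487491, -0.30761303,  0.80201476]), 'torque': array([ 0.03262913, -0.03967955, -0.03284065]), 'grip_force': 0.0, 'width': 1.0032668192706091}
```

View pics/top0.png

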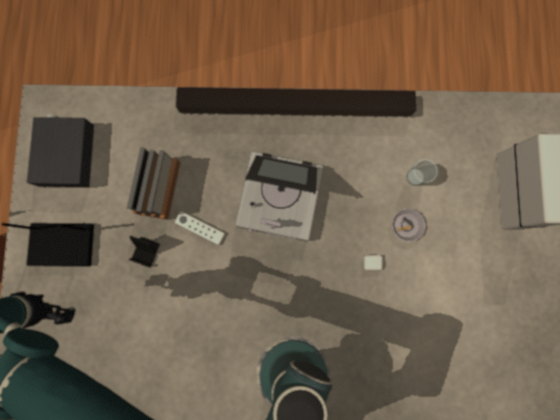

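View pics/side0.png

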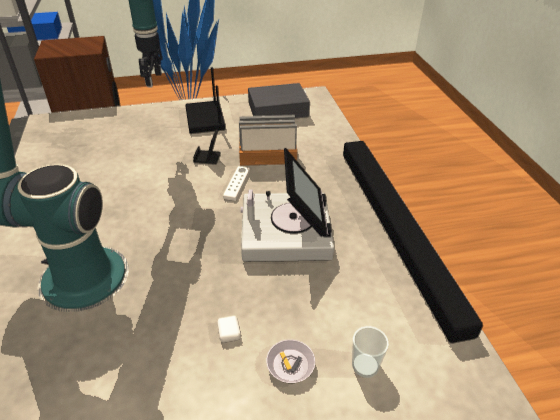

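The top view shows the player at about (280,195) px with the cover open. In the side view it is at about (288,225), with the cover leaning away from the robot. I'll zoom in on both.

```bash
python3 - <<'E'
import cv2,numpy as np
a=cv2.imread("pics/top0.png")[145:245,230:330]; b=cv2.imread("pics/side0.png")[145:270,232:342]
def z(i,s): return cv2.resize(i,None,fx=s,fy=s,interpolation=cv2.INTER_CUBIC)
o=np.zeros((500,800,3),np.uint8)
A=z(a,4);B=z(b,3.6)
A=cv2.convertScaleAbs(A,alpha=1.4);B=cv2.convertScaleAbs(B,alpha=1.4)
o[:400,:400]=A;o[:B.shape[0],400:400+B.shape[1]]=B
for k in range(0,100,10):
    cv2.putText(o,str(230+k),(k*4,8),0,.3,(0,255,255)); cv2.putText(o,str(145+k),(0,k*4+8),0,.3,(0,255,255))
for k in range(0,110,10): cv2.putText(o,str(232+k),(400+int(k*3.6),8),0,.3,(0,255,255))
for k in range(0,120,10): cv2.putText(o,str(145+k),(400,int(k*3.6)+8),0,.3,(0,255,255))
cv2.imwrite("pics/z0.png",o)
E
```

```text
(no output)
```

View pics/z0.png

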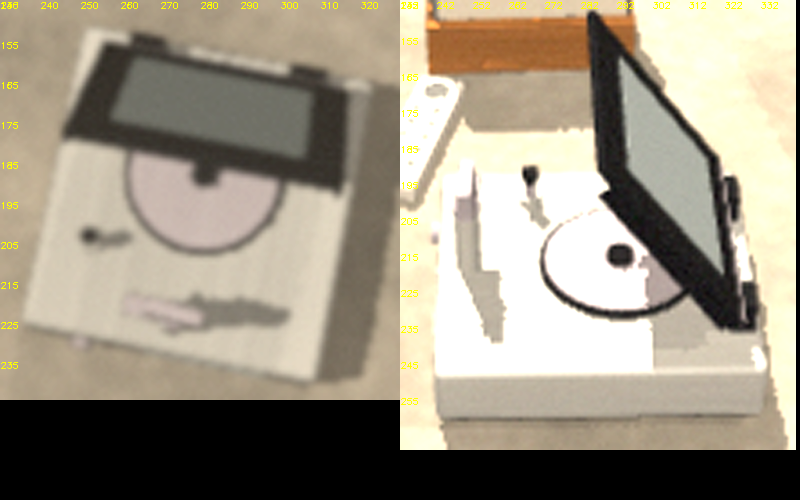

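```bash
cat > h.py <<'E'
import numpy as np
from scipy.optimize import least_squares
from scipy.spatial.transform import Rotation as R
from workcell import vision
C={n:vision.calibration(n) for n in("top","side")}
def proj(n,X):
    c=C[n]; p=np.array(c["R"])@X+c["t"]; f=210/np.tan(np.radians(c["vfov"]/2))
    return np.array([c["cx"]+f*p[0]/p[2],c["cy"]+f*p[1]/p[2]])
def pw(p,v):  # player mm -> world
    c,s=np.cos(p[2]),np.sin(p[2]); v=np.array(v)/1000.
    return np.array([p[0]+c*v[0]-s*v[1],p[1]+s*v[0]+c*v[1],v[2]])
def cov(a,v): # cover panel mm-> player mm ; a opening
    x,y,z=v; return [85+x*np.cos(a)+z*np.sin(a),y,85-x*np.sin(a)+z*np.cos(a)]
E
cat > fit.py <<'E'
from h import *
D=[("top",(236,226.2),(-145,120,60),0),("top",(308.7,240.5),(-145,-120,60),0),("top",(252.5,152.5),(105,120,60),0),("top",(322.5,165.5),(105,-120,60),0),
("top",(246.2,179.5),(-185,100,0),1),("top",(315.5,193),(-185,-100,0),1),
("side",(284.8,148.3),(-185,100,0),1),("side",(288.7,199.2),(-185,-100,0),1),("side",(322.5,235),(0,-100,0),1),
("side",(242.3,250),(-145,-120,60),0),("side",(333.4,249.2),(105,-120,60),0),("side",(243,261),(-145,-120,0),0),("side",(332.5,259.6),(105,-120,0),0)]
def r(p,cams=("top","side")): return np.concatenate([proj(n,pw(p,cov(p[3],v) if k else v))-u for n,u,v,k in D if n in cams])
s=least_squares(r,[.55,.05,0,.95],loss="soft_l1"); p=s.x
print(p); print(r(p).reshape(-1,2).round(1))
print("edge",pw(p,cov(p[3],(-185,0,4))),"hinge",pw(p,(85,0,85)),"catch",pw(p,(-120,0,137)))
for a in(0,.15,.3): print(a,[proj(n,pw(p,(-120+l*np.sin(a),l*np.cos(a),z))).round(1).tolist() for n in C for l,z in((39,123),(-22,151))])
E
python3 fit.py
```

```text
[ 0.5836253   0.04367231 -0.18092921  0.94279376]
[[-0.7 -0. ]
 [ 1.1  0.3]
 [-1.4 -1.5]
 [ 1.2 -0.6]
 [-0.8 -0.5]
 [ 1.  -0.2]
 [-1.2 -0.6]
 [-1.6 -6.5]
 [ 4.3  0.8]
 [-1.6 -0.6]
 [ 1.  -1.6]
 [-1.3  3.9]
 [ 0.2  3.5]]
edge [0.56350304 0.04735327 0.23705261] hinge [0.66723784 0.0283771  0.085     ] catch [0.46558407 0.06526556 0.137     ]
0 [[261.3, 221.4], [281.4, 224.4], [250.0, 193.4], [249.4, 199.4]]
0.15 [[261.9, 219.5], [281.1, 225.5], [252.0, 193.4], [248.2, 199.4]]
0.3 [[262.6, 217.7], [280.7, 226.5], [254.1, 193.7], [247.0, 199.3]]
```

```bash
cat >> h.py <<'E'
P=np.array([0.5836,0.0437,-0.181])
def st(v=1):
    from workcell import read_state
    s=read_state(); Rm=R.from_rotvec(s["tcp_rot"]).as_matrix()
    if v:print("t",s["time"],"pos",s["tool_pos"].round(4),"head_y",np.arctan2(Rm[1,1],Rm[0,1]).round(4),"z",Rm[:,2].round(4),"F",s["wrist_force"].round(2),"q",s["q"].round(2),"w",round(s["width"],3))
    return s,Rm
def go(player_mm,pos=None,turn=0):
    s,Rm=st(); Rm=Rm@R.from_rotvec([0,0,turn]).as_matrix()
    d=Rm.T@(pw(P,player_mm)-(s["tool_pos"] if pos is None else pos)); print("target",pw(P,player_mm).round(4),"delta tool",d.round(4)); return d
E
python3 - <<'E'
from h import *
s,Rm=st()
p=s["tool_pos"]+[0,0,.13]
go([30,0,330],p,-0.176)
go([30,0,222],pw(P,[30,0,330]),-0.176)
E
```

```text
t 0.1 pos [0.2355 0.6318 0.1987] head_y 1.214 z [-8.0e-04 -1.9e-03 -1.0e+00] F [ 0.07 -0.31  0.8 ] q [ 1.18  0.26  1.61 -0.    1.27 -0.04] w 1.003
t 0.1 pos [0.2355 0.6318 0.1987] head_y 1.214 z [-8.0e-04 -1.9e-03 -1.0e+00] F [ 0.07 -0.31  0.8 ] q [ 1.18  0.26  1.61 -0.    1.27 -0.04] w 1.003
target [0.6131 0.0383 0.33  ] delta tool [-4.782e-01 -5.159e-01 -5.000e-04]
t 0.1 pos [0.2355 0.6318 0.1987] head_y 1.214 z [-8.0e-04 -1.9e-03 -1.0e+00] F [ 0.07 -0.31  0.8 ] q [ 1.18  0.26  1.61 -0.    1.27 -0.04] w 1.003
target [0.6131 0.0383 0.222 ] delta tool [-0.      0.0002  0.108 ]
```

Call:
jog_arm:
  turn:
    - [0, 0, -0.044]
    - [0, 0, -0.044]
    - [0, 0, -0.044]
    - [0, 0, -0.044]
  delta_pos:
    - [0, 0, -0.0325]
    - [0, 0, -0.0325]
    - [0, 0, -0.0325]
    - [0, 0, -0.0325]
  gripper: [0, 0, 0, 0]

```text
time: 0.43
tool_pos: [0.2355, 0.6319, 0.3302]
tcp_rot: [-0.28, -3.128, 0.003]
wrist_force: [0.4, 0.7, 0.5]
width: 0.454
grip_force: 0.0
```

Call:
jog_arm:
  turn:
    - [0, 0, 0]
    - [0, 0, 0]
    - [0, 0, 0]
    - [0, 0, 0]
    - [0, 0, 0]
    - [0, 0, 0]
    - [0, 0, 0]
    - [0, 0, 0]
    - [0, 0, 0]
    - [0, 0, 0]
    - [0, 0, 0]
    - [0, 0, 0]
    - [0, 0, 0]
    - [0, 0, 0]
    - [0, 0, 0]
    - [0, 0, 0]
    - [0, 0, 0]
    - [0, 0, 0]
    - [0, 0, 0]
    - [0, 0, 0]
  delta_pos:
    - [-0.0239, -0.0258, 0]
    - [-0.0239, -0.0258, 0]
    - [-0.0239, -0.0258, 0]
    - [-0.0239, -0.0258, 0]
    - [-0.0239, -0.0258, 0]
    - [-0.0239, -0.0258, 0]
    - [-0.0239, -0.0258, 0]
    - [-0.0239, -0.0258, 0]
    - [-0.0239, -0.0258, 0]
    - [-0.0239, -0.0258, 0]
    - [-0.0239, -0.0258, 0]
    - [-0.0239, -0.0258, 0]
    - [-0.0239, -0.0258, 0]
    - [-0.0239, -0.0258, 0]
    - [-0.0239, -0.0258, 0]
    - [-0.0239, -0.0258, 0]
    - [-0.0239, -0.0258, 0]
    - [-0.0239, -0.0258, 0]
    - [-0.0239, -0.0258, 0]
    - [-0.0239, -0.0258, 0]
  gripper: [0, 0, 0, 0, 0, 0, 0, 0, 0, 0, 0, 0, 0, 0, 0, 0, 0, 0, 0, 0]

```text
time: 2.1
tool_pos: [0.6135, 0.0373, 0.3293]
tcp_rot: [-0.284, -3.128, -0.0]
wrist_force: [1.1, 0.6, 0.5]
width: -0.002
grip_force: 0.0
```

```bash
python3 -c "
from h import *
go([30,0,222])"
```

```text
t 2.1 pos [0.6135 0.0373 0.3293] head_y 1.3898 z [-1.e-03  1.e-04 -1.e+00] F [1.07 0.58 0.46] q [ 0.02  0.1   1.56  0.    1.48 -1.37] w -0.002
target [0.6131 0.0383 0.222 ] delta tool [0.0005 0.0009 0.1073]
```

Call:
jog_arm:
  turn:
    - [0, 0, 0]
    - [0, 0, 0]
    - [0, 0, 0]
    - [0, 0, 0]
    - [0, 0, 0]
  delta_pos:
    - [0, 0, 0.022]
    - [0, 0, 0.022]
    - [0, 0, 0.022]
    - [0, 0, 0.022]
    - [0, 0, 0.019]
  gripper: [0, 0, 0, 0, 0]

```text
time: 2.52
tool_pos: [0.6123, 0.0387, 0.2205]
tcp_rot: [-0.284, -3.126, 0.0]
wrist_force: [-0.1, -0.4, 0.8]
width: 0.003
grip_force: 0.0
```

```bash
python3 -c "
from h import *
import cv2
s,_=st()
cv2.imwrite('pics/s1.png',cv2.resize(vision.read_camera('side')[125:275,212:362,::-1],None,fx=4,fy=4,interpolation=2))
a=np.linspace(.943,.15,10)
x=85-150*np.cos(a)+4*np.sin(a)+11;z=85+150*np.sin(a)+4*np.cos(a)
print(np.c_[a,x,z,np.r_[0,-np.diff(x)],np.r_[0,-np.diff(z)]].round(3))"
```

```text
t 2.5167 pos [0.6123 0.0387 0.2205] head_y 1.3895 z [-0.0023  0.     -1.    ] F [-0.06 -0.4   0.76] q [ 0.02  0.14  1.72  0.    1.29 -1.37] w 0.003
[[ 9.43000e-01  1.11330e+01  2.08748e+02  0.00000e+00  0.00000e+00]
 [ 8.55000e-01  5.73000e-01  2.00800e+02  1.05600e+01  7.94800e+00]
 [ 7.67000e-01 -9.24700e+00  1.91953e+02  9.82000e+00  8.84700e+00]
 [ 6.79000e-01 -1.82510e+01  1.82277e+02  9.00300e+00  9.67600e+00]
 [ 5.91000e-01 -2.63670e+01  1.71846e+02  8.11700e+00  1.04310e+01]
 [ 5.02000e-01 -3.35350e+01  1.60741e+02  7.16700e+00  1.11050e+01]
 [ 4.14000e-01 -3.96970e+01  1.49049e+02  6.16200e+00  1.16930e+01]
 [ 3.26000e-01 -4.48070e+01  1.36859e+02  5.11000e+00  1.21890e+01]
 [ 2.38000e-01 -4.88240e+01  1.24267e+02  4.01700e+00  1.25920e+01]
 [ 1.50000e-01 -5.17180e+01  1.11371e+02  2.89400e+00  1.28960e+01]]
```

View pics/s1.png

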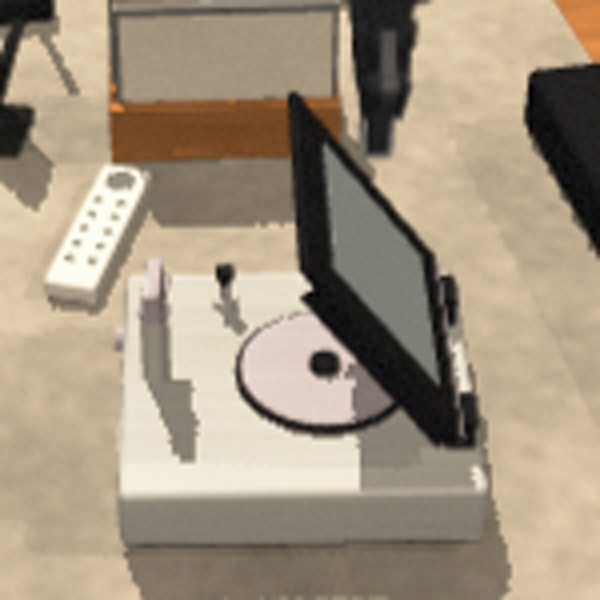

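```bash
python3 -c "
from h import *
f=lambda w:((proj('side',np.array(w))-[212,125])*4).round(0)
print(f([.6123,.0387,.2205]))
for a in(.85,.943,1.05): print(a,[f(pw(P,cov(a,(x,y,4)))) for x,y in((-185,100),(-185,-100),(0,-100),(0,100),(-150,0))])"
```

```text
[372. 191.]
0.85 [array([271., 101.]), array([283., 281.]), array([464., 440.]), array([434., 255.]), array([311., 217.])]
0.943 [array([291.,  88.]), array([306., 267.]), array([464., 441.]), array([434., 255.]), array([328., 207.])]
1.05 [array([316.,  75.]), array([334., 254.]), array([465., 441.]), array([434., 255.]), array([349., 196.])]
```

```bash
python3 -c "
import cv2
i=cv2.imread('pics/s1.png');c=cv2.resize(cv2.convertScaleAbs(i[60:260,270:470],alpha=1.8),None,fx=3,fy=3);cv2.imwrite('pics/s1z.png',c)"
```

```text
(no output)
```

View pics/s1z.png

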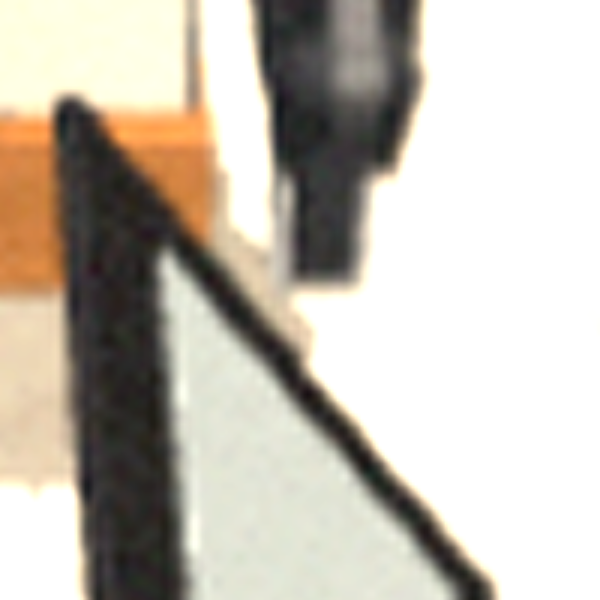

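The tip's lower end shows at about (307,163) px in the side picture, about 9 px above where the TCP projects. I'll check it with both cameras.

```bash
python3 -c "
from h import *
import cv2
s,_=st()
o=np.zeros((600,800,3),np.uint8)
for k,n in enumerate(('top','side')):
    i=vision.read_camera(n)[:,:,::-1]; cv2.imwrite(f'pics/{n}2.png',i)
    u=proj(n,s['tool_pos']); x,y=(u-[25,30]).astype(int); print(n,u,x,y)
    c=cv2.convertScaleAbs(cv2.resize(i[y:y+75,x:x+50],None,fx=8,fy=8,interpolation=2),alpha=1.7)
    q=tuple(int(v) for v in (u-[x,y]+.5)*8); cv2.drawMarker(c,q,(0,0,255),0,20); o[:,400*k:400*k+400]=c
cv2.imwrite('pics/both2.png',o)"
```

```text
t 2.5667 pos [0.6097 0.0387 0.2159] head_y 1.3897 z [-9.3e-03 -2.0e-04 -1.0e+00] F [-1.92 -0.11 -2.92] q [ 0.02  0.14  1.72 -0.    1.29 -1.37] w 0.002
top [284.1939871  170.00981097] 259 140
side [304.101591   174.36595092] 279 144
```

View pics/both2.png

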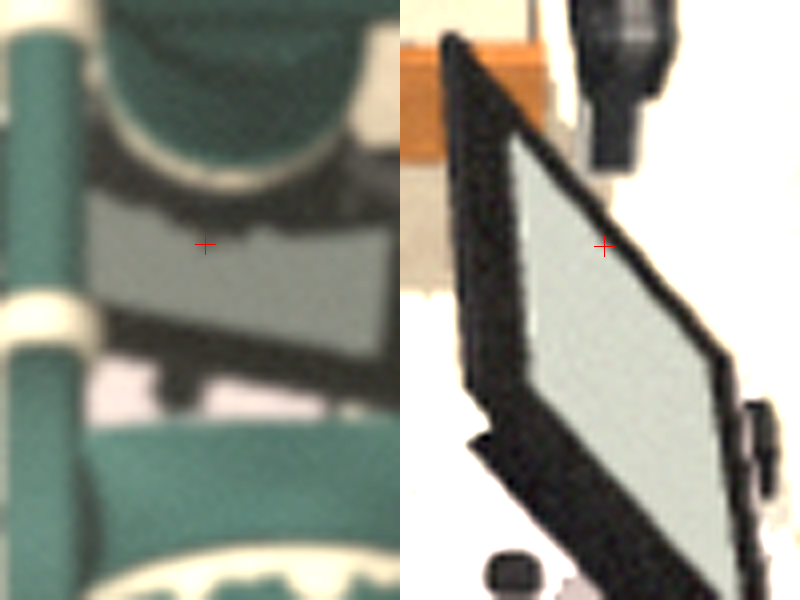

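```bash
python3 -c "
import cv2,numpy as np
a=cv2.imread('pics/side0.png').astype(int);b=cv2.imread('pics/side2.png').astype(int)
d=np.abs(a-b).max(2)
print('cols 296..316'); 
for r in range(154,184): print(r,d[r,296:317])
from h import *; st()"
```

```text
cols 296..316
154 [  3   3   2   4  14 152 191 197 192 184 183 188 190 188 193 158  71   4
   3   4   5]
155 [  3   4   2   1  12 133 186 187 187 186 188 187 188 187 191 133  30   2
   4   2   2]
156 [  2   3   1   3  10 105 145 184 178 190 185 182 174 134 106  70   1   2
   2   2   2]
157 [  1   6   3   4  18 102 106 185 184 186 187 178 141  75  16   5   1   3
   4   1   2]
158 [  2   1   3   6  21 107 101 186 191 187 188 178 139  70   1   4   5   1
   2   5   1]
159 [  2   7   2   5  29 105 109 184 189 193 187 182 134  62   4   1   4   5
   2   2   2]
160 [  2   1   3   2  21  85 113 184 191 195 189 179 130  62   3   4   4   2
   3   2   1]
161 [  4   5   2   3   9  29 119 177 187 188 192 174 129  61   2   2   1   4
   1   2   2]
162 [  5   5   3   1  16  23 104 181 185 184 182 175 122  57   2   2   2   1
   1   1   1]
163 [  6   4   2   6  16  13  49 160 174 171 176 163 112  49   1   1   3   3
   6   1   1]
164 [  1   8   3   3   6   8  37 108 168 167 169 156  94  33   3   2   2   3
   2   1   3]
165 [  2   2   3   3   2   6  26  57 118 125 125 123  76  16   2   3   3   1
   5   4
[... 382 characters left out ...]
2 4 6 2 2 2 2 3 2 3 2 3 1 1]
174 [5 2 2 2 0 2 1 3 2 3 3 1 2 3 3 2 1 3 5 1 2]
175 [4 1 4 2 1 2 2 4 5 4 5 6 5 0 3 2 4 4 3 1 2]
176 [1 1 3 1 3 3 3 2 3 1 4 6 5 2 3 3 1 1 3 0 2]
177 [2 2 2 2 5 1 4 4 2 4 2 2 4 6 2 1 4 3 5 1 3]
178 [2 2 1 2 1 1 2 2 3 4 5 2 1 8 2 4 3 2 3 1 5]
179 [1 3 2 2 2 2 2 1 2 4 1 1 2 2 5 3 2 4 2 2 2]
180 [ 3  4  2  1  1  2  3  2  1  4  2  2  1  2  2 11  1  3  4  3  5]
181 [3 3 1 2 1 4 2 3 6 2 1 2 1 4 4 5 2 4 1 4 3]
182 [3 3 1 1 2 2 1 2 2 3 3 2 2 3 5 1 2 4 2 3 5]
183 [ 3  1  1  1  3  2  2  4  1  5  1  2  1  4  1  1  1  4 10  4  2]
t 2.6667 pos [0.6113 0.0389 0.2203] head_y 1.39 z [-5.4e-03 -1.0e-04 -1.0e+00] F [ 0.54 -0.81 -0.21] q [ 0.02  0.14  1.72  0.    1.29 -1.37] w -0.001
```

Call:
jog_arm:
  turn:
    - [0, 0, 0]
  delta_pos:
    - [0, 0, 0]
  gripper: [0]

```text
time: 2.75
tool_pos: [0.6134, 0.039, 0.2235]
tcp_rot: [0.283, 3.129, -0.0]
wrist_force: [-0.5, 0.7, 0.9]
width: 0.003
grip_force: 0.0
```

Call:
jog_arm:
  turn:
    - [0, 0, 0]
    - [0, 0, 0]
    - [0, 0, 0]
    - [0, 0, 0]
  delta_pos:
    - [0.004, 0, 0.003]
    - [0.004, 0, 0.003]
    - [0.004, 0, 0.003]
    - [0.004, 0, 0.003]
  gripper: [0, 0, 0, 0]

```text
time: 3.08
tool_pos: [0.5973, 0.042, 0.2115]
tcp_rot: [0.283, 3.128, 0.0]
wrist_force: [-0.2, -0.1, -1.2]
width: -0.002
grip_force: 0.0
```

Call:
jog_arm:
  turn:
    - [0, 0, 0]
    - [0, 0, 0]
  delta_pos:
    - [0.004, 0, 0.003]
    - [0.004, 0, 0.003]
  gripper: [0, 0]

```text
time: 3.25
tool_pos: [0.589, 0.0434, 0.2048]
tcp_rot: [0.283, 3.129, -0.0]
wrist_force: [-1.2, 0.4, 0.1]
width: 0.003
grip_force: 0.0
```

Call:
jog_arm:
  turn:
    - [0, 0, 0]
    - [0, 0, 0]
  delta_pos:
    - [0.004, 0, 0.003]
    - [0.004, 0, 0.003]
  gripper: [0, 0]

```text
time: 3.42
tool_pos: [0.5812, 0.0448, 0.1985]
tcp_rot: [-0.283, -3.129, 0.0]
wrist_force: [-0.6, -0.2, 0.4]
width: 0.001
grip_force: 0.0
```

```bash
python3 -c "
from h import *
import cv2
s,_=st()
i=vision.read_camera('side')[:,:,::-1]; cv2.imwrite('pics/side3.png',i)
u=proj('side',s['tool_pos']); print(u)
c=cv2.resize(i[135:255,230:350],None,fx=5,fy=5,interpolation=2)
q=tuple(int(v) for v in (u-[230,135]+.5)*5); cv2.drawMarker(c,q,(0,0,255),0,20)
cv2.imwrite('pics/s3z.png',c)"
```

```text
t 3.4167 pos [0.5812 0.0448 0.1985] head_y 1.3901 z [-1.e-04 -0.e+00 -1.e+00] F [-0.58 -0.18  0.44] q [ 0.03  0.09  1.81 -0.    1.24 -1.36] w 0.001
[292.90274052 179.56413639]
```

View pics/s3z.png

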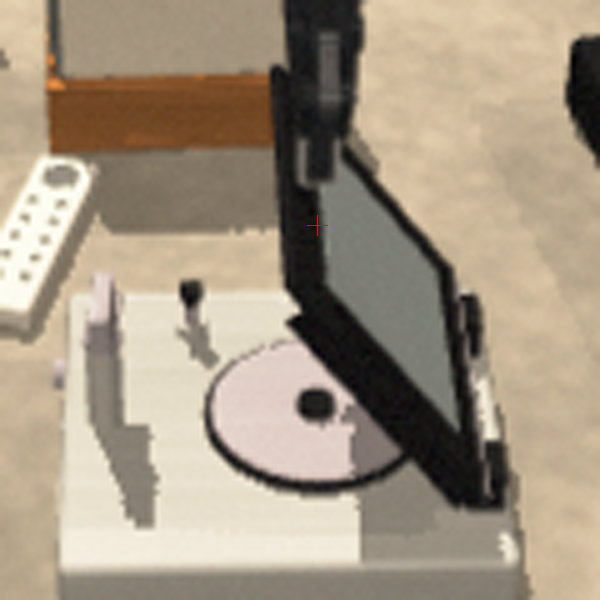

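The side picture shows the tip at about (293,171) px, next to the cover's front rim, while the TCP projects to (293,179.6). So the real tips sit about 30 mm above the reported TCP, which fits with no contact being felt yet. I'll shift down along the plate and feel for contact.

Call:
jog_arm:
  turn:
    - [0, 0, 0]
    - [0, 0, 0]
    - [0, 0, 0]
  delta_pos:
    - [-0.006, 0, -0.004]
    - [-0.008, 0, 0.01]
    - [-0.005, 0, 0.01]
  gripper: [0, 0, 0]

```text
time: 3.72
tool_pos: [0.603, 0.0411, 0.1839]
tcp_rot: [0.283, 3.124, 0.001]
wrist_force: [-0.8, -0.3, -0.5]
width: -0.002
grip_force: 0.0
```

Call:
jog_arm:
  turn:
    - [0, 0, 0]
    - [0, 0, 0]
  delta_pos:
    - [0.0025, 0, 0.002]
    - [0.0025, 0, 0.002]
  gripper: [0, 0]

```text
time: 3.88
tool_pos: [0.5949, 0.042, 0.1769]
tcp_rot: [-0.284, -3.126, 0.001]
wrist_force: [-0.4, -0.1, -0.5]
width: 0.002
grip_force: 0.0
```

Call:
jog_arm:
  turn:
    - [0, 0, 0]
    - [0, 0, 0]
  delta_pos:
    - [0.0025, 0, 0.002]
    - [0.0025, 0, 0.002]
  gripper: [0, 0]

```text
time: 4.05
tool_pos: [0.5914, 0.0428, 0.1749]
tcp_rot: [0.283, 3.127, -0.0]
wrist_force: [3.1, -0.6, -0.3]
width: 0.001
grip_force: 1.3
```

Call:
jog_arm:
  turn:
    - [0, 0, 0]
    - [0, 0, 0]
  delta_pos:
    - [0.0025, 0, 0.002]
    - [0.0025, 0, 0.002]
  gripper: [0, 0]

```text
time: 4.22
tool_pos: [0.5861, 0.0439, 0.1714]
tcp_rot: [0.283, 3.127, -0.0]
wrist_force: [3.2, -1.6, 0.3]
width: 0.004
grip_force: 1.3
```

Call:
jog_arm:
  turn:
    - [0, 0, 0]
    - [0, 0, 0]
    - [0, 0, 0]
    - [0, 0, 0]
    - [0, 0, 0]
    - [0, 0, 0]
    - [0, 0, 0]
    - [0, 0, 0]
  delta_pos:
    - [0.0025, 0, 0.0022]
    - [0.0025, 0, 0.0022]
    - [0.0025, 0, 0.0022]
    - [0.0025, 0, 0.0022]
    - [0.0023, 0, 0.0024]
    - [0.0023, 0, 0.0024]
    - [0.0023, 0, 0.0024]
    - [0.0023, 0, 0.0024]
  gripper: [0, 0, 0, 0, 0, 0, 0, 0]

```text
time: 4.88
tool_pos: [0.5663, 0.0476, 0.1523]
tcp_rot: [-0.284, -3.128, -0.0]
wrist_force: [1.3, -0.0, 4.0]
width: 0.003
grip_force: 1.2
```

```bash
python3 -c "
from h import *
import cv2
s,_=st()
i=vision.read_camera('side')[:,:,::-1]; cv2.imwrite('pics/side4.png',i)
c=cv2.resize(i[135:255,230:350],None,fx=5,fy=5,interpolation=2)
cv2.imwrite('pics/s4z.png',c)
for a in(.6,.7,.8): print(a,[((proj('side',pw(P,cov(a,(x,y,4))))-[230,135])*5).round() for x,y in((-185,100),(-185,-100),(-150,0))])"
```

```text
t 4.8833 pos [0.5663 0.0476 0.1523] head_y 1.39 z [-5.e-04  3.e-04 -1.e+00] F [ 1.28 -0.02  3.96] q [ 0.04  0.1   1.89  0.    1.16 -1.35] w 0.003
0.6 [array([193., 127.]), array([201., 355.]), array([251., 262.])]
0.7 [array([214., 105.]), array([224., 332.]), array([268., 245.])]
0.8 [array([237.,  85.]), array([250., 311.]), array([288., 229.])]
```

View pics/s4z.png

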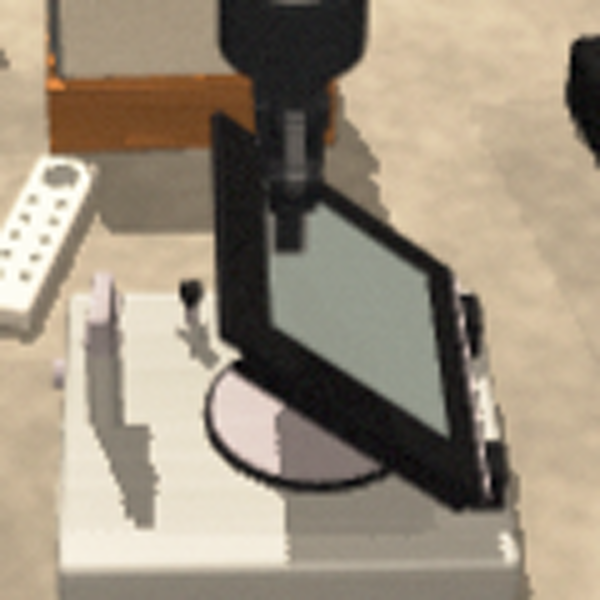

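Call:
jog_arm:
  turn:
    - [0, 0, 0]
    - [0, 0, 0]
    - [0, 0, 0]
    - [0, 0, 0]
    - [0, 0, 0]
    - [0, 0, 0]
    - [0, 0, 0]
    - [0, 0, 0]
    - [0, 0, 0]
    - [0, 0, 0]
  delta_pos:
    - [0.0021, 0, 0.0028]
    - [0.0021, 0, 0.0028]
    - [0.0021, 0, 0.0028]
    - [0.0021, 0, 0.0028]
    - [0.0021, 0, 0.0028]
    - [0.0017, 0, 0.003]
    - [0.0017, 0, 0.003]
    - [0.0017, 0, 0.003]
    - [0.0017, 0, 0.003]
    - [0.0017, 0, 0.003]
  gripper: [0, 0, 0, 0, 0, 0, 0, 0, 0, 0]

```text
time: 5.77
tool_pos: [0.5478, 0.0509, 0.1231]
tcp_rot: [-0.284, -3.128, 0.0]
wrist_force: [-0.5, 0.9, 2.7]
width: -0.001
grip_force: 1.1
```

Call:
jog_arm:
  turn:
    - [0, 0, 0]
    - [0, 0, 0]
    - [0, 0, 0]
    - [0, 0, 0]
    - [0, 0, 0]
    - [0, 0, 0]
    - [0, 0, 0]
    - [0, 0, 0]
  delta_pos:
    - [0.0014, 0, 0.0032]
    - [0.0014, 0, 0.0032]
    - [0.0014, 0, 0.0032]
    - [0.0014, 0, 0.0032]
    - [0.0014, 0, 0.0032]
    - [0.0008, 0, 0.0028]
    - [0.0008, 0, 0.0028]
    - [0.0008, 0, 0.0028]
  gripper: [0, 0, 0, 0, 0, 0, 0, 0]

```text
time: 6.43
tool_pos: [0.5386, 0.0525, 0.0987]
tcp_rot: [-0.284, -3.128, 0.0]
wrist_force: [-1.4, 0.5, 2.6]
width: -0.001
grip_force: 1.1
```

```bash
python3 -c "
from h import *
import cv2
s,_=st()
i=vision.read_camera('side')[:,:,::-1]; cv2.imwrite('pics/side5.png',i)
c=cv2.resize(i[135:255,230:350],None,fx=5,fy=5,interpolation=2)
cv2.imwrite('pics/s5z.png',c)
for a in(.03,.1,.135,.2,.25,.3): print(a,[((proj('side',pw(P,cov(a,(x,y,4))))-[230,135])*5).round() for x,y in((-185,100),(-185,-100),(-150,0))])"
```

```text
t 6.4333 pos [0.5386 0.0525 0.0987] head_y 1.39 z [-4.e-04 -1.e-04 -1.e+00] F [-1.38  0.47  2.62] q [ 0.05  0.1   1.99 -0.    1.05 -1.34] w -0.001
0.03 [array([137., 264.]), array([137., 497.]), array([199., 375.])]
0.1 [array([138., 247.]), array([139., 480.]), array([201., 360.])]
0.135 [array([139., 238.]), array([140., 471.]), array([202., 353.])]
0.2 [array([143., 222.]), array([144., 454.]), array([205., 340.])]
0.25 [array([146., 210.]), array([148., 441.]), array([209., 330.])]
0.3 [array([151., 198.]), array([153., 428.]), array([213., 320.])]
```

View pics/s5z.png

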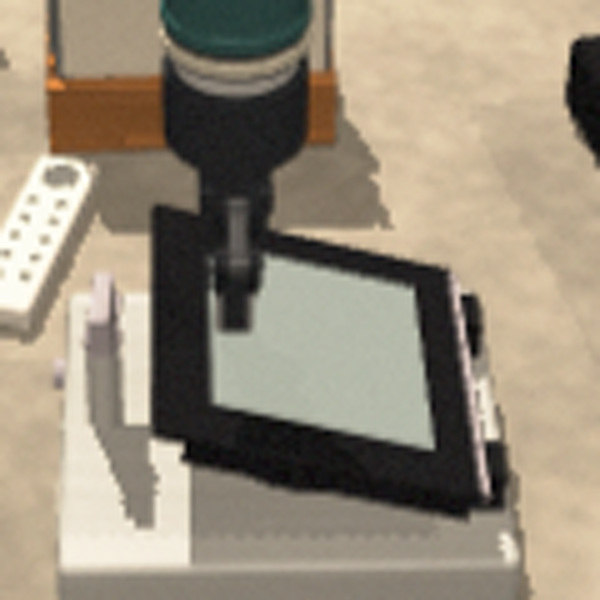

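Call:
jog_arm:
  turn:
    - [0, 0, 0]
    - [0, 0, 0]
    - [0, 0, 0]
    - [0, 0, 0]
    - [0, 0, 0]
  delta_pos:
    - [0.0007, 0, 0.0025]
    - [0.0007, 0, 0.0025]
    - [0.0005, 0, 0.0025]
    - [0.0005, 0, 0.0025]
    - [0.0004, 0, 0.002]
  gripper: [0, 0, 0, 0, 0]

```text
time: 6.9
tool_pos: [0.5358, 0.053, 0.0867]
tcp_rot: [-0.284, -3.128, 0.0]
wrist_force: [-1.1, 0.5, 2.5]
width: 0.001
grip_force: 1.1
```

Call:
jog_arm:
  turn:
    - [0, 0, 0]
    - [0, 0, 0]
  delta_pos:
    - [0.0002, 0, 0.0008]
    - [0.0002, 0, 0.0008]
  gripper: [0, 0]

```text
time: 7.07
tool_pos: [0.5354, 0.0531, 0.0852]
tcp_rot: [-0.284, -3.128, 0.0]
wrist_force: [-1.5, 0.4, 2.4]
width: -0.002
grip_force: 1.1
```

Call:
jog_arm:
  turn:
    - [0, 0, 0]
    - [0, 0, 0]
  delta_pos:
    - [0.0002, 0, 0.0008]
    - [0.0002, 0, 0.0008]
  gripper: [0, 0]

```text
time: 7.23
tool_pos: [0.5353, 0.0532, 0.0839]
tcp_rot: [-0.284, -3.129, 0.0]
wrist_force: [-1.6, -0.3, 2.5]
width: 0.003
grip_force: 1.1
```

Call:
jog_arm:
  turn:
    - [0, 0, 0]
    - [0, 0, 0]
  delta_pos:
    - [0.0001, 0, 0.0008]
    - [0.0001, 0, 0.0008]
  gripper: [0, 0]

```text
time: 7.4
tool_pos: [0.5351, 0.0532, 0.0823]
tcp_rot: [0.284, 3.129, -0.0]
wrist_force: [-1.2, -0.0, 2.9]
width: -0.001
grip_force: 1.1
```

Call:
jog_arm:
  turn:
    - [0, 0, 0]
  delta_pos:
    - [0.0001, 0, 0.001]
  gripper: [0]

```text
time: 7.48
tool_pos: [0.535, 0.0532, 0.0813]
tcp_rot: [0.284, 3.129, -0.0]
wrist_force: [-1.9, 0.5, 1.8]
width: -0.003
grip_force: 1.1
```

Call:
jog_arm:
  turn:
    - [0, 0, 0]
  delta_pos:
    - [0.0001, 0, 0.001]
  gripper: [0]

```text
time: 7.57
tool_pos: [0.5349, 0.0532, 0.0802]
tcp_rot: [0.284, 3.129, -0.0]
wrist_force: [-1.1, -0.8, 2.8]
width: 0.003
grip_force: 1.1
```

Call:
jog_arm:
  turn:
    - [0, 0, 0]
  delta_pos:
    - [0.0001, 0, 0.0009]
  gripper: [0]

```text
time: 7.65
tool_pos: [0.5347, 0.0533, 0.0793]
tcp_rot: [-0.284, -3.129, -0.0]
wrist_force: [-0.4, -0.2, 1.3]
width: -0.002
grip_force: 1.0
```

Call:
jog_arm:
  turn:
    - [0, 0, 0]
  delta_pos:
    - [0.0001, 0, 0.0009]
  gripper: [0]

```text
time: 7.73
tool_pos: [0.5346, 0.0533, 0.0784]
tcp_rot: [-0.284, -3.129, 0.0]
wrist_force: [-1.4, -0.3, 1.9]
width: 0.001
grip_force: 1.1
```

Call:
jog_arm:
  turn:
    - [0, 0, 0]
  delta_pos:
    - [0, 0, 0.001]
  gripper: [0]

```text
time: 7.82
tool_pos: [0.5346, 0.0533, 0.0774]
tcp_rot: [-0.284, -3.129, 0.0]
wrist_force: [-0.8, 0.9, 3.3]
width: -0.002
grip_force: 1.1
```

Call:
jog_arm:
  turn:
    - [0, 0, 0]
  delta_pos:
    - [0, 0, 0.001]
  gripper: [0]

```text
time: 7.9
tool_pos: [0.5346, 0.0533, 0.0764]
tcp_rot: [-0.284, -3.129, -0.0]
wrist_force: [-1.3, 0.6, 1.8]
width: 0.002
grip_force: 1.1
```

Call:
jog_arm:
  turn:
    - [0, 0, 0]
  delta_pos:
    - [0, 0, 0.001]
  gripper: [0]

```text
time: 7.98
tool_pos: [0.5346, 0.0533, 0.0754]
tcp_rot: [-0.284, -3.129, 0.0]
wrist_force: [-1.2, 0.3, 3.0]
width: 0.001
grip_force: 1.1
```

Call:
jog_arm:
  turn:
    - [0, 0, 0]
  delta_pos:
    - [0, 0, 0.001]
  gripper: [0]

```text
time: 8.07
tool_pos: [0.5347, 0.0533, 0.0744]
tcp_rot: [-0.284, -3.129, 0.0]
wrist_force: [-1.8, 0.2, 2.7]
width: -0.0
grip_force: 1.1
```

Call:
jog_arm:
  turn:
    - [0, 0, 0]
  delta_pos:
    - [0, 0, 0.001]
  gripper: [0]

```text
time: 8.15
tool_pos: [0.5347, 0.0533, 0.0734]
tcp_rot: [-0.284, -3.129, -0.0]
wrist_force: [-1.6, 0.4, 1.6]
width: 0.003
grip_force: 1.1
```

Call:
jog_arm:
  turn:
    - [0, 0, 0]
  delta_pos:
    - [0, 0, 0.001]
  gripper: [0]

```text
time: 8.23
tool_pos: [0.5347, 0.0533, 0.0724]
tcp_rot: [-0.284, -3.129, 0.0]
wrist_force: [-1.9, 0.0, 2.7]
width: 0.002
grip_force: 1.1
```

Call:
jog_arm:
  turn:
    - [0, 0, 0]
  delta_pos:
    - [0, 0, 0.001]
  gripper: [0]

```text
time: 8.32
tool_pos: [0.5347, 0.0533, 0.0714]
tcp_rot: [-0.284, -3.129, 0.0]
wrist_force: [-1.0, -0.1, 2.9]
width: -0.006
grip_force: 1.1
```

Call:
jog_arm:
  turn:
    - [0, 0, 0]
  delta_pos:
    - [0, 0, 0.001]
  gripper: [0]

```text
time: 8.4
tool_pos: [0.5346, 0.0533, 0.0704]
tcp_rot: [-0.284, -3.129, 0.0]
wrist_force: [-2.4, 0.2, 1.9]
width: -0.003
grip_force: 1.1
```

Call:
jog_arm:
  turn:
    - [0, 0, 0]
  delta_pos:
    - [0, 0, 0.001]
  gripper: [0]

```text
time: 8.48
tool_pos: [0.5346, 0.0533, 0.0694]
tcp_rot: [-0.284, -3.129, -0.0]
wrist_force: [-1.7, 0.0, 3.5]
width: -0.001
grip_force: 1.8
```

Call:
jog_arm:
  turn:
    - [0, 0, 0]
  delta_pos:
    - [0, 0, 0.001]
  gripper: [0]

```text
time: 8.57
tool_pos: [0.5345, 0.0533, 0.0686]
tcp_rot: [-0.284, -3.128, -0.0]
wrist_force: [-2.7, -0.1, 5.6]
width: -0.004
grip_force: 2.8
```

```bash
python3 -c "
from h import *
import cv2
s,_=st()
i=vision.read_camera('side')[:,:,::-1]; cv2.imwrite('pics/side6.png',i)
# dark front edge of the cover: column profiles down left rim and near corner
g=i.max(2).astype(int)
for c in (258,259,260,261,262): print(c,g[178:240,c])"
```

```text
t 8.5667 pos [0.5345 0.0533 0.0686] head_y 1.39 z [-4.e-04  1.e-04 -1.e+00] F [-2.69 -0.05  5.55] q [ 0.05  0.13  2.03  0.    0.99 -1.34] w -0.004
258 [125 125 125 148 201 204 210 196 138  74  71  73  73  73  69  74  83  82
  80  77  81  78  78  79  76  75  79  76  79  78  75  78  80  78  79  78
  73  51  50  45  46  47  38  36  30  33  32  32  34  31  33  33  33  33
  47  97 138 136 137 136 133 140]
259 [126 129 128 148 201 204 205 185  65  38  37  34  36  38  40  38  37  41
  36  40  36  37  36  34  35  29  34  36  39  37  34  35  36  31  34  28
  39  39  37  39  36  37  34  39  41  37  39  35  40  36  40  39  40  33
  36  82 137 139 136 139 138 139]
260 [126 130 129 150 204 205 207 188  76  36  35  37  35  38  37  37  38  38
  33  35  38  35  36  33  33  34  36  39  37  33  37  35  35  39  36  36
  35  39  38  37  35  39  39  38  35  35  39  37  39  37  39  39  37  37
  34  94 160 160 161 162 160 163]
261 [130 129 129 152 202 204 210 189  74  39  38  38  38  37  36  38  37  38
  36  38  40  35  37  33  37  35  36  33  35  35  34  33  33  36  41  39
  38  37  40  42  37  37  38  39  37  40  38  39  35  36  41  40  42  34
  36 130 224 226 227 230 228 229]
262 [129 129 130 153 206 203 209 195  72  38  34  40  37  35  34  39  38  33
  33  39  38  39  36  37  36  37  33  35  35  34  33  34  37  34  42  37
  39  39  38  40  37  34  38  42  41  36  40  38  39  39  39  35  38  37
  31  77 133 135 137 138 138 138]
```

Call:
jog_arm:
  turn:
    - [0, 0, 0]
    - [0, 0, 0]
    - [0, 0, 0]
    - [0, 0, 0]
    - [0, 0, 0]
    - [0, 0, 0]
  delta_pos:
    - [0, 0, -0.002]
    - [0, 0, -0.006]
    - [0, 0, -0.02]
    - [0, 0, -0.024]
    - [0, 0, -0.024]
    - [0, 0, -0.024]
  gripper: [0, 0, 0, 0, 0, 0]

```text
time: 9.12
tool_pos: [0.5347, 0.0532, 0.1696]
tcp_rot: [0.284, 3.128, -0.0]
wrist_force: [0.9, 0.4, 0.4]
width: 0.0
grip_force: 0.0
```

Call:
jog_arm:
  turn:
    - [0, 0, 0.1171]
    - [0, 0, 0.1171]
    - [0, 0, 0.1171]
    - [0, 0, 0.1171]
    - [0, 0, 0.1171]
    - [0, 0, 0.1171]
    - [0, 0, 0.1171]
    - [0, 0, 0.1171]
    - [0, 0, 0.1171]
    - [0, 0, 0.1171]
    - [0, 0, 0.1171]
    - [0, 0, 0.1171]
    - [0, 0, 0.1171]
    - [0, 0, 0.1171]
    - [0, 0, 0]
  delta_pos:
    - [0, 0, 0]
    - [0, 0, 0]
    - [0, 0, 0]
    - [0, 0, 0]
    - [0, 0, 0]
    - [0, 0, 0]
    - [0, 0, 0]
    - [0, 0, 0]
    - [0, 0, 0]
    - [0, 0, 0]
    - [0, 0, 0]
    - [0, 0, 0]
    - [0, 0, 0]
    - [0, 0, 0]
    - [0, 0, 0]
  gripper: [0.045, 0.045, 0.045, 0.045, 0.045, 0.045, 0.045, 0.045, 0.045, 0.045, 0.045, 0.045, 0.045, 0.045, 0.045]

```text
time: 10.37
tool_pos: [0.535, 0.0532, 0.1688]
tcp_rot: [2.483, 1.924, 0.001]
wrist_force: [-0.1, -0.4, -0.6]
width: 0.528
grip_force: 0.0
```

```bash
python3 -c "
from h import *
import cv2
go([-120,0,172]); 
i=vision.read_camera('side')[:,:,::-1]; cv2.imwrite('pics/side7.png',i)
g=i.max(2).astype(int)
for c in (258,260,262): print(c,g[182:192,c],g[228:240,c])
print(proj('side',pw(P,cov(.06,(-185,100,4)))),proj('side',pw(P,cov(.07,(-185,100,4)))))"
```

```text
t 10.3667 pos [0.535  0.0532 0.1688] head_y -0.2523 z [ 8.e-04 -1.e-04 -1.e+00] F [-0.13 -0.43 -0.57] q [ 0.05  0.03  1.93 -0.    1.18  0.31] w 0.528
target [0.4656 0.0653 0.172 ] delta tool [-0.0056 -0.0703 -0.0033]
258 [200 204 207 196 137  71  73  71  70  70] [ 28  32  33  30  41  94 136 137 136 137 136 140]
260 [200 203 207 189  71  34  32  36  37  37] [ 40  37  38  32  35  95 159 158 161 163 159 163]
262 [204 203 210 193  80  34  36  40  41  38] [ 40  38  38  38  30  71 136 137 137 136 136 138]
[257.39349578 186.39880422] [257.4343342  185.90529287]
```

Call:
jog_arm:
  turn:
    - [0, 0, 0]
    - [0, 0, 0]
    - [0, 0, 0]
    - [0, 0, 0]
    - [0, 0, 0]
  delta_pos:
    - [-0.0019, -0.0234, 0]
    - [-0.0019, -0.0234, 0]
    - [-0.0018, -0.0235, 0]
    - [0, 0, 0.018]
    - [0, 0, 0.018]
  gripper: [0.045, 0.045, 0.045, 0.045, 0.045]

```text
time: 10.83
tool_pos: [0.4657, 0.0656, 0.1337]
tcp_rot: [2.474, 1.932, 0.006]
wrist_force: [0.1, 0.6, 0.4]
width: 0.529
grip_force: 0.0
```

```bash
python3 -c "
from h import *
import cv2
d=go([-120,0,137]); s,_=st(0)
o=np.zeros((600,800,3),np.uint8)
for k,n in enumerate(('top','side')):
    i=vision.read_camera(n)[:,:,::-1]; cv2.imwrite(f'pics/{n}8.png',i)
    u=proj(n,s['tool_pos']+[0,0,.028]); x,y=(u-[25,38]).astype(int); print(n,u,x,y)
    c=cv2.convertScaleAbs(cv2.resize(i[y:y+75,x:x+50],None,fx=8,fy=8,interpolation=2),alpha=1.4)
    q=tuple(int(v) for v in (u-[x,y]+.5)*8); cv2.drawMarker(c,q,(0,0,255),0,16)
    for v in((-120,0,151),(-120,0,123)):
        q=tuple(int(t) for t in (proj(n,pw(P,v))-[x,y]+.5)*8); cv2.drawMarker(c,q,(0,200,0),1,16)
    o[:,400*k:400*k+400]=c
cv2.imwrite('pics/both8.png',o)"
```

```text
t 10.8333 pos [0.4657 0.0656 0.1337] head_y -0.2451 z [ 4.4e-03  4.0e-04 -1.0e+00] F [0.12 0.61 0.38] q [ 0.09 -0.08  2.1  -0.    1.11  0.33] w 0.529
target [0.4656 0.0653 0.137 ] delta tool [-0.0003 -0.0001 -0.0033]
top [273.97336618 222.54218493] 248 184
side [249.42047189 191.16759062] 224 153
```

View pics/both8.png

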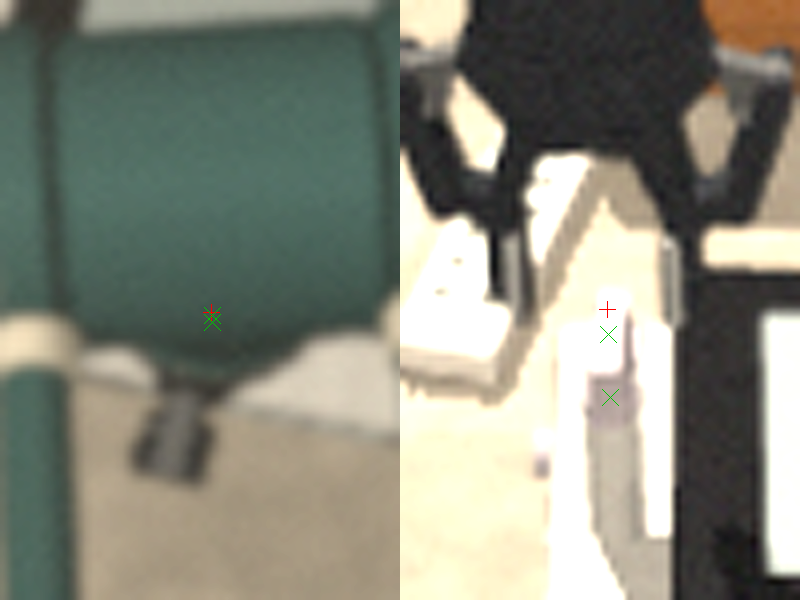

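The side picture shows the open fingers straddling the catch bar. The bar is at about column 250, with the tips at about row 193, some 9 mm above the bar's top. I'll go down and close gently.

Call:
jog_arm:
  turn:
    - [0, 0, 0]
    - [0, 0, 0]
    - [0, 0, 0]
    - [0, 0, 0]
  delta_pos:
    - [0, 0, 0.009]
    - [0, 0, 0.009]
    - [0, 0, 0.009]
    - [0, 0, 0]
  gripper: [0.045, 0.045, 0.045, 0.045]
  grip_force: 20

```text
time: 11.27
tool_pos: [0.464, 0.065, 0.1036]
tcp_rot: [-2.479, -1.927, 0.004]
wrist_force: [-1.0, 1.0, -0.1]
width: 0.528
grip_force: 0.0
```

Call:
jog_arm:
  turn:
    - [0, 0, 0]
    - [0, 0, 0]
    - [0, 0, 0]
  delta_pos:
    - [0, 0, 0]
    - [0, 0, 0]
    - [0, 0, 0]
  gripper: [0.025, 0.02, 0.018]

```text
time: 11.52
tool_pos: [0.4657, 0.0652, 0.106]
tcp_rot: [2.48, 1.928, 0.001]
wrist_force: [-0.8, -0.5, 0.1]
width: 0.21
grip_force: 0.0
```

Call:
jog_arm:
  turn:
    - [0, 0, 0]
    - [0, 0, 0]
    - [0, 0, 0]
    - [0, 0, 0]
  delta_pos:
    - [0, 0, 0]
    - [0, 0, 0]
    - [0, 0, 0]
    - [0, 0, 0]
  gripper: [0.012, 0.008, 0.005, 0.005]

```text
time: 11.85
tool_pos: [0.4664, 0.0652, 0.1063]
tcp_rot: [2.479, 1.927, 0.003]
wrist_force: [3.1, -0.9, 1.7]
width: 0.133
grip_force: 22.7
```

```bash
python3 -c "
from h import *
st()"
```

```text
t 11.85 pos [0.4664 0.0652 0.1063] head_y -0.2494 z [ 2.5e-03 -1.0e-04 -1.0e+00] F [ 3.07 -0.93  1.75] q [ 0.09 -0.05  2.13 -0.    1.06  0.34] w 0.133
```

Call:
jog_arm:
  turn:
    - [0, 0, 0.1]
    - [0, 0, 0.1]
    - [0, 0, 0.1]
    - [0, 0, 0.1]
    - [0, 0, 0.1]
  delta_pos:
    - [0, 0, 0]
    - [0, 0, 0]
    - [0, 0, 0]
    - [0, 0, 0]
    - [0, 0, 0]
  gripper: [0.005, 0.005, 0.005, 0.005, 0.005]
  grip_force: 30

```text
time: 12.27
tool_pos: [0.4643, 0.0662, 0.1063]
tcp_rot: [-2.881, -1.246, 0.001]
wrist_force: [-4.4, 4.1, 6.6]
width: 0.128
grip_force: 33.2
```

Call:
jog_arm:
  turn:
    - [0, 0, 0.1]
    - [0, 0, 0.1]
    - [0, 0, 0.1]
    - [0, 0, 0.1]
    - [0, 0, 0.1]
    - [0, 0, 0.1]
    - [0, 0, 0.1]
    - [0, 0, 0.1]
  delta_pos:
    - [0, 0, 0]
    - [0, 0, 0]
    - [0, 0, 0]
    - [0, 0, 0]
    - [0, 0, 0]
    - [0, 0, 0]
    - [0, 0, 0]
    - [0, 0, 0]
  gripper: [0.005, 0.005, 0.005, 0.005, 0.005, 0.005, 0.005, 0.005]

```text
time: 12.93
tool_pos: [0.4628, 0.0694, 0.1062]
tcp_rot: [-3.134, -0.023, 0.007]
wrist_force: [-7.5, 15.0, 9.3]
width: 0.129
grip_force: 33.5
```

Call:
jog_arm:
  turn:
    - [0, 0, 0.08]
    - [0, 0, 0.06]
    - [0, 0, 0.05]
    - [0, 0, 0]
  delta_pos:
    - [0, 0, 0]
    - [0, 0, 0]
    - [0, 0, 0]
    - [0, 0, 0]
  gripper: [0.005, 0.005, 0.005, 0.005]

```text
time: 13.27
tool_pos: [0.4629, 0.0703, 0.1063]
tcp_rot: [-3.121, 0.27, 0.008]
wrist_force: [-7.3, 16.5, 9.4]
width: 0.133
grip_force: 33.5
```

```bash
python3 -c "
from h import *
s,_=st();print(s['torque'])"
```

```text
t 13.2667 pos [0.4629 0.0703 0.1063] head_y -1.7433 z [-0.0045  0.0093 -0.9999] F [-7.34 16.49  9.38] q [ 0.09 -0.05  2.13  0.01  1.06  1.83] w 0.133
[2.7659268  1.17158692 0.0154236 ]
```

Call:
jog_arm:
  turn:
    - [0, 0, 0]
    - [0, 0, 0.03]
    - [0, 0, 0.03]
    - [0, 0, 0]
  delta_pos:
    - [-0.001, -0.002, 0]
    - [-0.001, -0.002, 0]
    - [0, 0, 0]
    - [0, 0, 0]
  gripper: [0.005, 0.005, 0.005, 0.005]

```text
time: 13.6
tool_pos: [0.4629, 0.0706, 0.1063]
tcp_rot: [-3.12, 0.357, 0.003]
wrist_force: [-4.2, 3.3, 6.9]
width: 0.127
grip_force: 36.2
```

```bash
python3 -c "
from h import *
s,_=st();print(s['torque'])"
```

```text
t 13.6 pos [0.4629 0.0706 0.1063] head_y -1.7987 z [-0.0018  0.0012 -1.    ] F [-4.19  3.34  6.92] q [ 0.1  -0.05  2.13  0.    1.06  1.89] w 0.127
[0.45755443 0.58504378 0.62408661]
```

Call:
jog_arm:
  turn:
    - [0, 0, 0]
    - [0, 0, 0]
    - [0, 0, 0]
    - [0, 0, 0]
  delta_pos:
    - [0, 0, 0]
    - [0, 0, 0]
    - [0, 0, 0]
    - [0, 0, 0]
  gripper: [0.03, 0.045, 0.045, 0.045]

```text
time: 13.93
tool_pos: [0.4635, 0.0694, 0.1051]
tcp_rot: [3.121, -0.358, -0.001]
wrist_force: [-0.7, 0.4, 0.2]
width: 0.527
grip_force: 0.0
```

Call:
jog_arm:
  turn:
    - [0, 0, 0]
    - [0, 0, 0]
    - [0, 0, 0]
    - [0, 0, 0]
    - [0, 0, 0]
    - [0, 0, 0]
    - [0, 0, 0]
    - [0, 0, 0]
    - [0, 0, 0]
    - [0, 0, 0]
  delta_pos:
    - [0, 0, -0.008]
    - [0, 0, -0.012]
    - [0, 0, -0.025]
    - [0, 0, -0.035]
    - [-0.01, 0.035, -0.015]
    - [-0.01, 0.035, 0]
    - [-0.01, 0.035, 0]
    - [-0.01, 0.035, 0]
    - [-0.01, 0.035, 0]
    - [0, 0, 0]
  gripper: [0.045, 0.045, 0.045, 0.045, 0.045, 0.045, 0.045, 0.045, 0.045, 0.045]

```text
time: 14.77
tool_pos: [0.3732, -0.0943, 0.2019]
tcp_rot: [3.117, -0.367, 0.001]
wrist_force: [1.1, 0.9, -0.2]
width: 0.524
grip_force: 0.0
```

```bash
python3 -c "
from h import *
import cv2
st()
i=vision.read_camera('side')[:,:,::-1];t=vision.read_camera('top')[:,:,::-1]; cv2.imwrite('pics/side9.png',i); cv2.imwrite('pics/top9.png',t)
g=i.max(2).astype(int)
for c in (260,262): print(c,g[182:192,c],g[228:240,c])
print([proj(n,pw(P,v)).round(1).tolist() for n in C for v in((-142,0,137),(-81,0,120),(-120,39,120))])
print(t[214:236,258:290].max(2)); print(i[184:206,240:275].max(2))"
```

```text
t 14.7667 pos [ 0.3732 -0.0943  0.2019] head_y -1.8053 z [ 5.0e-04 -3.6e-03 -1.0e+00] F [ 1.12  0.86 -0.19] q [-0.31 -0.32  2.17 -0.    1.29  1.5 ] w 0.524
260 [204 203 207 190  71  36  36  41  40  34] [ 40  37  42  39  35  83 137 139 176 236 237 236]
262 [208 204 211 194  81  39  41  38  40  40] [ 42  36  38  36  29  75 134 137 138 138 138 139]
[[272.6, 230.7], [276.5, 211.4], [261.3, 221.5], [241.7, 198.4], [263.9, 202.8], [250.0, 194.2]]
[[ 99  96  84  71  63  59  56  53  45  45  44  45  44  56  92 130 148 150
  149 130  92  54  40  41  38  42  41  42  42  43  43  40]
 [138 136 125 112 101  98  91  82  72  64  59  53  52  66 101 132 146 146
  135 111  75  48  38  36  41  41  42  39  42  42  44  41]
 [153 152 147 140 136 135 132 122 110 102  97  93  85  88 115 142 154 149
  126  93  60  42  40  43  39  40  39  41  41  41  39  43]
 [154 153 153 150 148 149 147 144 141 139 137 132 123 116 133 151 159 152
  120  86  62  55  47  45  42  41  39  36  39  39  43  40]
 [154 154 151 151 150 150 149 151 150 150 150 149 142 138 146 154 158 149
  123 103 100  93  85  70  61  53  50  46  43  41
[... 4762 characters left out ...]
 132 131 130 133 131 131 131 132 130 131 134 133
  158 236 237 237 239 230 107  37  42  36  43 105 196 194 195 195 195]
 [220 215 176 141 147 150 135 125 129 129 129 125 130 129 129 129 129 134
  160 229 238 238 238 229 128  39  42  37  47 106 194 195 197 195 196]
 [220 220 213 173 203 209 167 119 124 130 126 118 126 127 126 125 127 131
  148 164 223 222 222 211 122  39  37  38  46 108 197 195 197 195 197]
 [218 218 212 197 228 232 212 133 133 139 137 137 134 135 150 157 160 154
  124 118 119 117 117 114  85  37  33  40  49 105 196 194 196 196 195]
 [220 218 218 201 230 236 229 155 132 129 131 133 129 133 187 211 213 197
   82  40  39  42  40  37  37  40  37  39  47 106 194 193 198 195 191]]
```

```bash
python3 -c "
from workcell import ticket
print(ticket.finish_job())"
```

```text
the job is handed in; nothing more can be done
None
```

The cover rests on its rubber stop at about 0.06 rad and stayed there after I let go. The catch is turned to its end stop, with its tongue over the cover's front edge, and the job was handed in with the robot clear at 14.8 s; no verdict was returned.

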